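Close up the loaded fuse test holder

TASK

The fuse already lies in the saddles of the test holder: close the holder up on it, with the contact head pushed up until the fuse is nipped between the two brass end caps, the latch hook swung over the head's catch, and the latch lever thrown right over until it lies flat and locked, so that the hook draws the contacts tight on the fuse. Work by feel and never force a part: a hand's light push does all of it. Leave the fuse in its saddles and the other things on the bench where they are.

Things in the scene. Friction and masses are not known exactly. Their poses are not given: they have to be found in the camera images.
- holder: the fuse test holder, fixed to the bench: grey moulded base 135 x 320 mm, top 30 mm above the bench. Origin under its middle; x across it (roughly away from the robot), y lengthwise, z up. Places below are in this frame, in mm. The fuse lane lies at x = 32, with two V saddles at y = 40 and 75; the latch lane lies at x = -36. All moving parts close towards +y
- fixed_face (a point): middle of the face of the fixed brass end cap (42 mm disc) at y = 125, z = 61, at the +y end of the fuse lane; the grey upright that carries it is 56 wide, 90 high
- head (a joint): travel of the contact head in m: 0 = furthest towards +y, grows towards -y, to 0.070. Stays where left (3 N friction). A grey block 56 wide, 40 long, 33 to 89 mm above the bench, in the fuse lane; a steel tongue with the catch sticks out into the latch lane. Starts slid back at 0.036 to 0.065; about 0.013 with the fuse just nipped, 0.004 once latched tight
- head_back (a point): middle of the head's flat rear (-y) face, 55 mm above the bench: the place to push it towards +y. A thin disc of 32 mm is let into it. The head takes 3 N to slide, with the fuse ahead of it up to 8 N
- cap: the sprung 42 mm brass end cap on a stem before the head: origin at the middle of its front face, axes as the holder's; relaxed it stands 80 mm ahead (+y) of the head's rear face; spring 6 N per mm, 14 mm stroke
- fuse: the loaded fuse, loose in the saddles, axis 61 mm above the bench: yellow ceramic, 36 mm thick, 38 mm brass ferrules, 120 mm long, 0.23 to 0.46 kg. Origin at its middle, y axis along it. It starts 3 to 14 mm short of the fixed end cap (home is y = 65) and slides when pushed by the head
- lever (a joint): latch lever angle in rad: 0 = lying flat towards +y, locked on its rigid stop; grows as it is lifted up and over towards -y, to 2.06. Starts about upright, 1.6 to 2.0; stays where left (0.15 N m). With the hook in the catch it resists from about 1.1 down to 0.2 with up to 0.6 N m (8 N near the tip) and tends to spring back; past dead centre at 0.1 it holds itself shut
- lever_pivot (a point): the lever's pivot, its axis along the holder's x: at x -36, y 29, z 62 in the holder. The steel cheeks that carry it are 26 mm wide overall and reach 12 mm above it
- lever_tip (a point): middle of the end of the lever, 105 mm from the pivot. The last 70 mm are a black grip 22 mm wide, 18 thick, which may be pushed on its -y face and pressed down from above. No part of the holder needs more than 15 N; 50 N would bend it, so come onto stops slowly
- hook (a joint): angle of the hook on the lever in rad: about 0 when it lies out towards -y with the lever locked; grows as it is swung up and back. Angle of the hook from +y over the top (like the lever's): pi + lever - hook. It starts stood up along the lever (3.1). Stiff pin (0.045 N m): within some 35 degrees of upright it stays, beyond that it drops by its weight
- hook_pivot (a point): the pin of the hook on the lever, 26 mm from the lever's pivot, at the lever's angle less 0.105 rad; throwing the lever over draws it 24 to 34 mm towards +y
- hook_bar (a point): middle of the hook's crossbar. The hook is a U of 8 mm steel rod, 115 mm from its pin to the crossbar, the rods 42 mm apart between centres (34 mm clear), one either side of the lever. Stood up, the bar is about 36 mm beyond the lever's tip
- catch_seat (a point): where the middle of the crossbar lies when drawn into the catch: 56 mm above the bench, right under the lip on the catch's -y side; moves with the head, axes as the holder's. A bar dropped rightly lies on the tongue at this height, 3 to 20 mm short of it towards -y, and is drawn in as the lever is thrown
- catch_top (a point): top of the catch, 70 mm above the bench: a steel block 20 wide (x), 16 long, standing on the tongue, its rounded lip jutting 5 mm towards -y. The bar must come down on the -y side of the lip; there is room for that only when the head is pushed up to the fuse, otherwise the bar lands on the catch or short of it
- tongue_top (a point): top of the head's flat steel tongue, 52 mm above the bench, 33 mm behind (-y of) the catch's -y face; the tongue reaches 18 mm further towards -y, and 30 mm in x either side of the catch's middle
- spare_fuse: a bigger yellow ceramic fuse, 48 x 150 mm, lying on the bench; leave it
- end_cap0: loose brass end cap, 46 mm across, beyond the holder; leave it
- end_cap1: another loose brass end cap, 46 mm across, beyond the holder; leave it
- clamp_foot: zinc die-cast clamp foot, 75 x 50 x 67 mm; leave it
- meter: hand multimeter, 185 x 88 x 40 mm; leave it
- screwdriver: screwdriver, 200 mm, lying before the holder; leave it
- spanner: spanner, 160 mm; leave it
Mind the look-alikes: they are no part of the job. What is shaped like the fuse but purple is not meant.

How it is judged:
By the outcome, as a careful person would: the job done as asked, in the order asked, and still so for the second after the job is handed in, with the robot touching nothing.
It also fails if it takes over 66 s, if anything falls off the work surface, if the arm or the gripper's body presses on something with over 40 N, if the wrist force passes 120 N, or if a joint passes its speed limit or range.

ROBOT

A 7-joint arm with a two-finger parallel gripper is mounted at the origin on the work surface. World frame = base frame: x ahead of the robot, y to its left, z up, the work surface at z = 0. Lengths are in m, angles in rad, forces in N, time in s.
With the tool pointing down it reaches from about 0.35 to 0.9 m from the base axis. Payload 8.1 kg.
Tool frame: the origin (TCP) lies at the very end of the fingers, on their centre line; the grasp point (between the pads) lies arm.grip_point_offset behind it (arm.grip_point_offset is the distance from the TCP to the grasp point, in m); z points along the fingers, y is the line along which they close (so a half turn about z gives the same grasp; the last joint's range is limited). The gripper opens to 92 mm and grips with 3 to 60 N. Pads are 19 mm wide; open, the fingers measure 130 mm over their backs; the gripper's body (75 mm by 190 mm) begins 47 mm behind the grasp point.
Start: joints at [-1.268, 0.434, 0.025, 1.573, -0.012, 1.134, -0.075], TCP at [0.247, 0.574, 0.227] pointing down, gripper open.
Joint ranges: [-2.62, 2.62], [-0.44, 2.09], [-1.27, 1.32], [0.08, 2.57], [-1.32, 4.46], [0.12, 2], [-2.74, 2.74]. Speed limits (rad/s): [2.22, 2.22, 3.01, 3.01, 3.14, 3.14, 3.14].

INTERFACE

Orientations are given as a rotation vector (axis times angle).
In Python, from cell import arm gives the robot as it stands. The module is installed in compiled form; this text tells all that it offers.
- The arm moves only by the shell command python3 -m creep 'ROWS' [OPENING] [FORCE]. ROWS is JSON, a list of rows, each a list of 6 numbers: the shift along the tool's x, y, z scaled (see below), then the turn, a rotation vector about the tool's x, y, z scaled (see below). A call has 1 to 20 rows; each row shifts and turns the commanded pose from where the row before left it, along the tool's axes as they then stand; what a row does not reach is not made up. The controller multiplies each number of a shift by 0.4 m and each number of a turn by 120 degrees. A row lasts 1/12 s, in which the tool goes at most 41.7 mm and 7.16 degrees, less where a joint would pass 70% of its speed; a pose out of reach is approached as far as the arm can. A call with a number of a shift or a turn outside -1 to 1 is refused whole. A call with a gripper value outside its range is refused whole. OPENING is the closure, from -1 (fully open) to 1 (shut), set as the call begins (- or left out, the last holds). The fingers move at their own pace and stop on an object; FORCE is the grip in N (left out, the last holds). Time passes only in rows, so rows that do not move let the fingers close. It gives the time, the measured TCP pose, the force, the opening and the grip force at its end, in the units of the state.
- arm.observe(): the state, without advancing time (a new reading comes with each control period).
- arm.get_image(name): name is "scene" or "top" or "wrist"; returns a dict with "frame" (480x640x3 uint8, red, green, blue), "intrinsics" (3x3 intrinsics, pixels), "rvec" (rotation vector, rad) and "tvec" (3), from world to camera coordinates, as OpenCV has them; the wrist camera has in their place "mount" (4x4, takes a point from camera to tool coordinates, whose origin is the TCP and whose axes are the flange's). Camera axes: x right, y down, z forward; pixel columns grow to the right and rows downward; lengths in m; the calibration is good to about 2 mm. The wrist camera is an equidistant fisheye: a pixel r from the principal point sees the ray r / f radians off the axis. A picture is of the moment at which its call begins: read the wrist's pose just before it. There is no depth.
- arm.sign_off(): hands the job in; it is judged then, once.
The state is a dict: "clock": time; "joints": joint angles; "dq": joint speeds; "joint_efforts": joint torques, N m; "position": TCP position; "ee_rot": TCP orientation; "force": force on the tool from outside, world axes, zero at the start; "ft_torque": the same for the moment, N m; "width": opening from 0.0 (shut) to 1.0 (fully open); "gripper_force": force on a finger pad.
Only numpy, scipy, OpenCV 4.12 (cv2) and the standard library are available. Lean on these libraries where they do the work, as an engineer would, in place of code of your own. Each camera call takes 0.05 s, during which the arm holds its last target. There are 200 camera calls.

## Working session

There is one attempt and no reset: what is moved stays moved. The work goes in short steps, Python scripts to look and compute and a shell command to move; the robot and the scene stay as the last step left them, time stands still between calls to the robot, and variables do not carry over. Pictures are saved under pics/ and viewed, at most 10 in all, crops included, and the job is handed in when it is done.

```bash
mkdir -p pics
cat > h.py <<'E'
import numpy as np, cv2
from cell import arm
from scipy.spatial.transform import Rotation as R
def shot(n,f):
    d=arm.get_image(n); cv2.imwrite('pics/'+f,cv2.cvtColor(d['frame'],cv2.COLOR_RGB2BGR)); return d
def ray(d,u,v):
    K=np.array(d['intrinsics']);Rm=R.from_rotvec(np.ravel(d['rvec'])).as_matrix();t=np.ravel(d['tvec'])
    return -Rm.T@t, Rm.T@np.linalg.solve(K,[u,v,1.])
def plane(d,u,v,z):
    c,r=ray(d,u,v); return c+r*(z-c[2])/r[2]
def proj(d,P):
    return cv2.projectPoints(np.array(P,float).reshape(-1,3),np.ravel(d['rvec']),np.ravel(d['tvec']),np.array(d['intrinsics']),None)[0].reshape(-1,2)
E
python3 - <<'E'
from h import *
import pickle
s=arm.observe(); print({k:np.round(v,3) for k,v in s.items()}, arm.grip_point_offset)
ds={n:shot(n,n+'0.png') for n in('scene','top','wrist')}
pickle.dump(ds,open('d0.pkl','wb'))
for n in('scene','top'):
    c,r=ray(ds[n],320,240);print(n,c,r)
E
```

```text
{'clock': np.float64(0.0), 'joints': array([-1.268,  0.435,  0.025,  1.574, -0.012,  1.134, -0.075]), 'dq': array([ 0.   , -0.   , -0.   , -0.   ,  0.   , -0.   , -0.001]), 'joint_efforts': array([-0.0000e+00, -6.6786e+01,  9.8500e-01, -3.1446e+01, -6.0000e-02,
        4.3000e-02,  0.0000e+00]), 'position': array([0.247, 0.574, 0.226]), 'ee_rot': array([-6.330e-01, -3.077e+00,  2.000e-03]), 'force': array([-0.356, -0.026, -0.492]), 'ft_torque': array([-0.024,  0.006,  0.016]), 'gripper_force': np.float64(0.0), 'width': np.float64(1.001)} 0.0188
scene [1.08994372 0.89007585 0.80080542] [-0.38621803 -0.71840455 -0.57876239]
top [0.42763979 0.04670756 1.33363665] [ 0.11331311 -0.02689611 -0.99325562]
```

View pics/scene0.png

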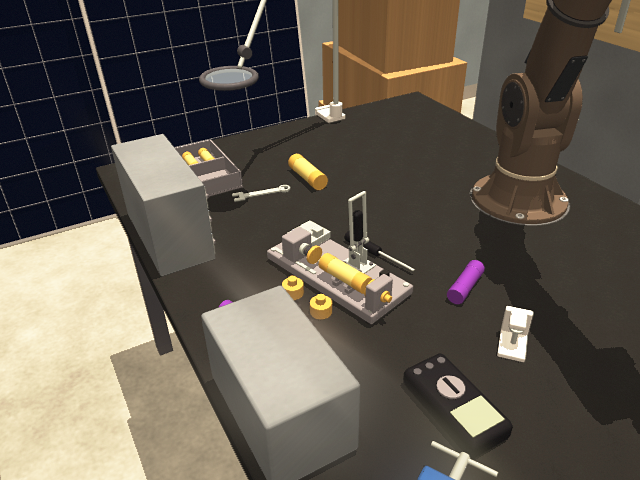

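View pics/top0.png

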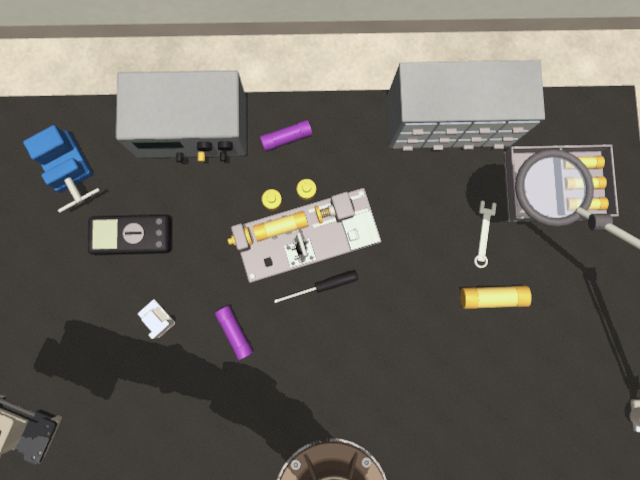

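The scene shows the holder at about (340,270), with the lever and hook upright at (358,230). The top view has the holder centred at about (310,236), with the fixed cap to the left at (240,236) and the head to the right at (340,208).

Run:
```python
from h import *
import pickle
ds=pickle.load(open('d0.pkl','rb'))
im=cv2.cvtColor(ds['top']['frame'],cv2.COLOR_RGB2BGR)
a=cv2.resize(im[180:290,225:390],None,fx=4.8,fy=4.8,interpolation=cv2.INTER_CUBIC)
cv2.imwrite('pics/tc.png',a)
im=cv2.cvtColor(ds['scene']['frame'],cv2.COLOR_RGB2BGR)
a=cv2.resize(im[185:325,262:418],None,fx=4.2,fy=4.2,interpolation=cv2.INTER_CUBIC)
cv2.imwrite('pics/sc.png',a)
```

```text
(no output)
```

View pics/tc.png

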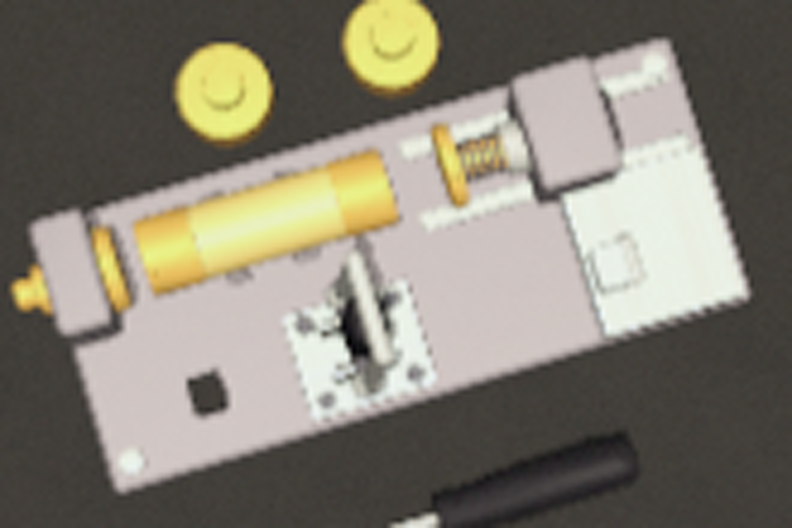

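View pics/sc.png

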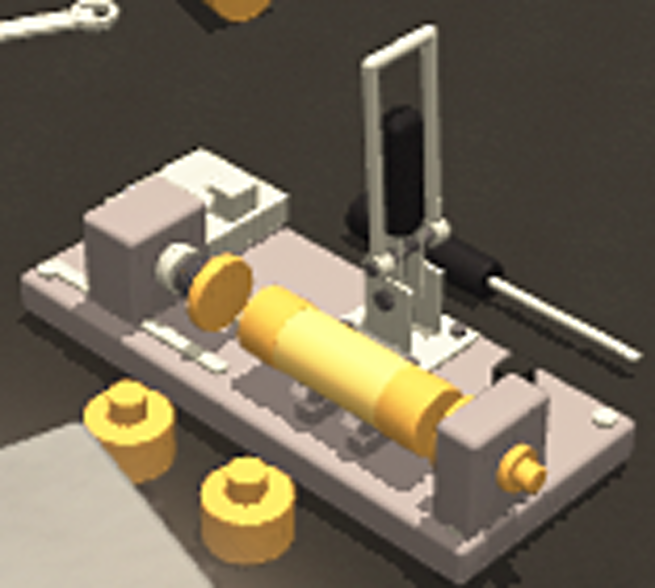

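The top crop shows the holder with its head slid back. Head top corners are at (512,82), (590,57), (618,165) and (545,190), the catch at (617,263), the fuse from (140,255) to (390,190), and the hook bar about (355,250) to (385,360). The scene crop shows the hook stood up, with its bar from (370,63) to (432,32).

```bash
cat > pose.py <<'E'
from h import *
import pickle
from scipy.optimize import least_squares
ds=pickle.load(open('d0.pkl','rb'))
T=lambda u,v:((u+.5)/4.8-.5+225,(v+.5)/4.8-.5+180)
S=lambda u,v:((u+.5)/4.2-.5+262,(v+.5)/4.2-.5+185)
def H(p,P):
    c,s=np.cos(p[2]),np.sin(p[2]); P=np.atleast_2d(P)
    return np.c_[p[0]+c*P[:,0]-s*P[:,1],p[1]+s*P[:,0]+c*P[:,1],P[:,2]]
E
cat > a.py <<'E'
from pose import *
X,Y=.0675,.160
obs=[('top',T(669,38),(X,-Y,.03)),('top',T(118,493),(-X,Y,.03)),
('scene',S(632,425),(-X,Y,.03)),('scene',S(460,562),(X,Y,.03)),('scene',S(22,283),(X,-Y,.03))]
f=lambda p:np.concatenate([proj(ds[n],H(p,P))[0]-uv for n,uv,P in obs])
r=least_squares(f,[.55,.05,0.2]);p=r.x
print(p,np.round(r.fun.reshape(-1,2),1)); np.save('p.npy',p)
def inv(W):
    c,s=np.cos(p[2]),np.sin(p[2]);d=np.array(W)[:2]-p[:2]
    return np.round(np.r_[c*d[0]+s*d[1],-s*d[0]+c*d[1],W[2]]*1e3,1)
t=ds['top'];s=ds['scene']
for n,uv,z in[('head',(512,82),.089),('head',(590,57),.089),('head',(618,165),.089),('head',(545,190),.089),('uprt',(28,222),.09),('uprt',(112,325),.09),
 ('catch',(632,235),.07),('catch',(598,245),.07),('catch',(640,283),.07),('fuseend',(135,222),.061),('fuseend',(375,155),.061)]:
    print(n,inv(plane(t,*T(*uv),z)))
def tri(uv1,uv2):
    a,b=ray(t,*T(*uv1));c,d=ray(s,*S(*uv2))
    k=np.linalg.lstsq(np.c_[b,-d],c-a,rcond=None)[0]
    P,Q=a+k[0]*b,c+k[1]*d; return inv((P+Q)/2),np.linalg.norm(P-Q)
print('bar',tri((353,252),(432,32)),tri((387,360),(370,63)))
for n,uv in[('bar+x',(370,63)),('bar-x',(432,32))]:
  a,b=ray(s,*S(*uv))
  for x in (-.015,-.057):
    A=inv(a);B=inv(a+b);k=(x*1e3-A[0])/(B-A)[0];print(n,x,np.round(A+k*(B-A)))
E
python3 a.py
```

```text
[0.59330742 0.04127229 0.26797657] [[ 0.3 -1.4]
 [-1.2 -1.2]
 [ 2.  -0.4]
 [ 0.3 -1.1]
 [-0.8 -2. ]]
head [ 55.2 -73.   89. ]
head [  56.2 -111.1   89. ]
head [   4.1 -108.6   89. ]
head [  2.6 -72.8  89. ]
uprt [ 55.9 158.7  90. ]
uprt [ -0.7 134.9  90. ]
catch [ -26.9 -107.5   70. ]
catch [-26.9 -90.8  70. ]
catch [ -49.6 -104.3   70. ]
fuseend [ 46.6 113.3  61. ]
fuseend [45.  -3.6 61. ]
bar (array([-25.4,  33.9, 224.5]), np.float64(0.026922609328304075)) (array([-50.1,  10.1, 182.7]), np.float64(0.030171443343216482))
bar+x -0.015 [-15.  22. 205.]
bar+x -0.057 [-57. -17. 170.]
bar-x -0.015 [-15.  61. 238.]
bar-x -0.057 [-57.  24. 205.]
```

```bash
cat > b.py <<'E'
from pose import *
X,Y=.0675,.160
def obs(q,c,l):
  return [('top',T(669,38),(X,-Y,.03)),('top',T(118,493),(-X,Y,.03)),
('scene',S(632,425),(-X,Y,.03)),('scene',S(460,562),(X,Y,.03)),('scene',S(22,283),(X,-Y,.03)),
('top',T(512,82),(.060,q+.04,.089)),('top',T(590,57),(.060,q,.089)),('top',T(618,165),(.004,q,.089)),('top',T(545,190),(.004,q+.04,.089)),
('top',T(632,235),(-.026,c,.070)),('top',T(598,245),(-.026,c+.016,.070)),('top',T(640,283),(-.046,c,.070)),
('scene',S(434,30),(-.057,.029+.145*np.cos(l),.062+.145*np.sin(l))),('scene',S(366,63),(-.015,.029+.145*np.cos(l),.062+.145*np.sin(l)))]
f=lambda p:np.concatenate([proj(ds[n],H(p,P))[0]-uv for n,uv,P in obs(*p[3:])])
r=least_squares(f,[.593,.041,.268,-.11,-.107,1.6],loss='soft_l1');p=r.x
print(np.round(p,4),'head',-.062-p[3],np.round(f(p).reshape(-1,2),1)); np.save('p.npy',p)
E
python3 b.py
cat > go.py <<'E'
# go.py hx hy z(mm): tool-frame move from present pose to holder point; yaw error to tool y || holder x
from h import *
import sys
p=np.load('p.npy');s=arm.observe();M=R.from_rotvec(s['ee_rot']).as_matrix()
c,sn=np.cos(p[2]),np.sin(p[2]);Hm=np.array([[c,-sn,0],[sn,c,0],[0,0,1]])
h=(Hm.T@(s['position']-np.r_[p[:2],0]))*1e3
print('t',round(s['clock'],2),'tcp in holder',np.round(h,1),'F holder',np.round(Hm.T@s['force'],1))
print('tool axes in holder',np.round(Hm.T@M,3).tolist())
if len(sys.argv)>3:
    d=np.array([float(a) for a in sys.argv[1:4]])-h
    print('scaled tool shift',np.round(M.T@Hm@d/400,4))
for a in(0,np.pi):
    G=Hm@np.array([[0,1,0],[1,0,0],[0,0,-1.]])@R.from_rotvec([0,0,a]).as_matrix()
    print('turn scaled',np.round(R.from_matrix(M.T@G).as_rotvec()/np.radians(120),4))
E
python3 go.py
```

```text
[ 0.5924  0.0415  0.2601 -0.1119 -0.1071  1.6144] head 0.04993274353470929 [[ 0.6 -0.6]
 [-1.7 -1.3]
 [ 2.3 -0.1]
 [ 0.2 -1. ]
 [-0.1 -2.4]
 [-0.9 -1.3]
 [ 0.1 -1. ]
 [ 1.5  0.4]
 [-0.6  0.1]
 [-0.4  0.5]
 [-0.1  0.3]
 [ 0.5 -1. ]
 [-0.4 -0.5]
 [ 1.6 -0.7]]
t 0.15 tcp in holder [-197.3  603.4  226.1] F holder [-0.3  0.   0.6]
tool axes in holder [[-0.786, 0.618, -0.001], [0.618, 0.786, -0.001], [-0.0, -0.001, -1.0]]
turn scaled [-5.00e-04  3.00e-04  4.32e-01]
turn scaled [-3.000e-04 -6.000e-04 -1.068e+00]
```

```bash
python3 -m creep '[[0,0,-0.06,0,0,0.054],[0,0,-0.06,0,0,0.054],[0,0,-0.06,0,0,0.054],[0,0,0,0,0,0.054],[0,0,0,0,0,0.054],[0,0,0,0,0,0.054],[0,0,0,0,0,0.054],[0,0,0,0,0,0.054]]' 1 20
python3 -m creep '[[-0.08,0.025,0,0,0,0],[-0.08,0.025,0,0,0,0],[-0.08,0.025,0,0,0,0],[-0.08,0.025,0,0,0,0],[-0.08,0.025,0,0,0,0],[-0.08,0.025,0,0,0,0],[-0.08,0.025,0,0,0,0],[-0.08,0.025,0,0,0,0],[-0.08,0.025,0,0,0,0],[-0.08,0.025,0,0,0,0],[-0.08,0.025,0,0,0,0],[-0.08,0.025,0,0,0,0],[-0.08,0.025,0,0,0,0],[-0.08,0.025,0,0,0,0],[-0.08,0.025,0,0,0,0],[-0.08,0.025,0,0,0,0],[-0.08,0.025,0,0,0,0],[-0.08,0.025,0,0,0,0],[-0.08,0.025,0,0,0,0],[-0.08,0.025,0,0,0,0]]'
python3 go.py 32 -150 120
```

```text
clock: 0.82
position: [0.2466, 0.5741, 0.2985]
ee_rot: [1.921, 2.485, -0.001]
force: [-0.3, 1.2, 0.5]
width: 0.468
gripper_force: 0.0
clock: 2.48
position: [0.6051, 0.0058, 0.2985]
ee_rot: [-1.914, -2.491, 0.0]
force: [0.1, 1.1, -0.1]
width: 0.009
gripper_force: 0.0
t 2.48 tcp in holder [  3.1 -37.8 298.5] F holder [ 0.4  1.1 -0.1]
tool axes in holder [[-0.0, 1.0, -0.0], [1.0, 0.0, 0.0], [0.0, -0.0, -1.0]]
scaled tool shift [-0.2807  0.0722  0.4462]
turn scaled [-0.0002 -0.0001  0.0002]
turn scaled [ 2.0000e-04 -3.0000e-04 -1.4998e+00]
```

```bash
python3 -m creep '[[-0.07,0.018,0,0,0,0],[-0.07,0.018,0,0,0,0],[-0.07,0.018,0,0,0,0],[-0.066,0.018,0,0,0,0],[0,0,0.08,0,0,0],[0,0,0.08,0,0,0],[0,0,0.08,0,0,0],[0,0,0.08,0,0,0],[0,0,0.08,0,0,0],[0,0,0.08,0,0,0],[0,0,0.07,0,0,0],[0,0,0.06,0,0,0],[0,0,0,0,0,0]]'
python3 go.py 32 -125 52
python3 - <<'E'
from h import *
shot('wrist','w1.png')
E
```

```text
clock: 3.57
position: [0.6572, -0.0911, 0.0493]
ee_rot: [-1.91, -2.485, 0.007]
force: [-1.1, 0.5, 0.2]
width: 0.003
gripper_force: 0.0
t 3.57 tcp in holder [  28.6 -144.8   49.3] F holder [-1.   0.8  0.2]
tool axes in holder [[-0.0, 1.0, -0.008], [1.0, 0.0, 0.003], [0.003, -0.008, -1.0]]
scaled tool shift [ 0.0496  0.0086 -0.0066]
turn scaled [-0.0038 -0.0015  0.0001]
turn scaled [ 0.0023 -0.006  -1.4998]
```

View pics/w1.png

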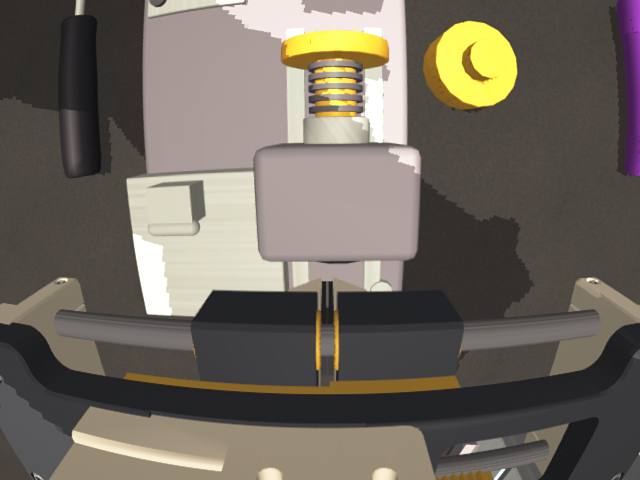

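The wrist view shows the head ahead of the closed fingers. Its centre column is about 337 against 327 for the fingers, so the two are aligned within 4 mm, and the catch is at about (173,205).

```bash
python3 -m creep '[[0.01,0.008,-0.006,0,0,0],[0.01,0,0,0,0,0],[0.01,0,0,0,0,0],[0.008,0,0,0,0,0],[0.008,0,0,0,0,0],[0.008,0,0,0,0,0],[0.008,0,0,0,0,0],[0.008,0,0,0,0,0],[0.008,0,0,0,0,0],[0.008,0,0,0,0,0],[0.008,0,0,0,0,0],[0.008,0,0,0,0,0],[0.008,0,0,0,0,0],[0,0,0,0,0,0],[0,0,0,0,0,0]]'
python3 go.py 32 -84.5 52
```

```text
clock: 4.87
position: [0.6522, -0.0476, 0.0568]
ee_rot: [-1.913, -2.49, -0.0]
force: [0.8, -0.4, -0.5]
width: 0.008
gripper_force: 0.0
t 4.87 tcp in holder [  34.9 -101.6   56.8] F holder [ 0.6 -0.6 -0.5]
tool axes in holder [[-0.001, 1.0, -0.001], [1.0, 0.001, 0.001], [0.001, -0.001, -1.0]]
scaled tool shift [ 0.0426 -0.0071  0.012 ]
turn scaled [-0.0003 -0.0006  0.0004]
turn scaled [ 9.0000e-04 -5.0000e-04 -1.4996e+00]
```

```bash
python3 -m creep '[[0.006,-0.003,0.003,0,0,0],[0.006,-0.004,0.003,0,0,0],[0.006,0,0.003,0,0,0],[0.006,0,0,0,0,0]]'
python3 go.py 32 -84.5 52;  python3 -m creep '[[0.005,0,0,0,0,0],[0.005,0,0,0,0,0]]'
python3 go.py 32 -84.5 52
```

```text
clock: 5.2
position: [0.6477, -0.0415, 0.0536]
ee_rot: [1.915, 2.488, -0.001]
force: [2.1, -6.4, 0.5]
width: 0.005
gripper_force: 3.4
t 5.2 tcp in holder [ 32.1 -94.5  53.6] F holder [ 0.4 -6.7  0.5]
tool axes in holder [[0.001, 1.0, 0.001], [1.0, -0.001, -0.002], [-0.002, 0.001, -1.0]]
scaled tool shift [ 0.0249 -0.0002  0.004 ]
turn scaled [ 0.0003  0.0009 -0.0004]
turn scaled [ 1.4000e-03 -4.0000e-04  1.4996e+00]
clock: 5.37
position: [0.6467, -0.0378, 0.0536]
ee_rot: [1.915, 2.488, -0.001]
force: [3.0, -6.6, 1.1]
width: 0.003
gripper_force: 3.4
t 5.37 tcp in holder [ 32.1 -90.6  53.6] F holder [ 1.2 -7.1  1.1]
tool axes in holder [[0.001, 1.0, 0.0], [1.0, -0.001, -0.002], [-0.002, 0.0, -1.0]]
scaled tool shift [ 0.0153 -0.0001  0.0041]
turn scaled [ 0.0002  0.001  -0.0005]
turn scaled [ 1.5000e-03 -3.0000e-04  1.4995e+00]
```

```bash
for i in 1; do python3 -m creep '[[0.003,0,0,0,0,0],[0.003,0,0,0,0,0]]'; python3 go.py | head -1; python3 -m creep '[[0.003,0,0,0,0,0],[0.003,0,0,0,0,0]]'; python3 go.py | head -1;  done
```

```text
clock: 5.53
position: [0.646, -0.0355, 0.0536]
ee_rot: [1.915, 2.488, -0.001]
force: [2.7, -7.2, 1.5]
width: 0.004
gripper_force: 3.4
t 5.53 tcp in holder [ 32.  -88.2  53.6] F holder [ 0.8 -7.7  1.5]
clock: 5.7
position: [0.6454, -0.0333, 0.0536]
ee_rot: [1.915, 2.488, -0.002]
force: [2.3, -7.0, 0.8]
width: 0.005
gripper_force: 3.5
t 5.7 tcp in holder [ 32.  -85.9  53.6] F holder [ 0.4 -7.4  0.8]
```

```bash
python3 -m creep '[[0.003,0,0,0,0,0]]'; python3 go.py | head -1; python3 -m creep '[[0.003,0,0,0,0,0]]'; python3 go.py | head -1; python3 -m creep '[[0.003,0,0,0,0,0]]'; python3 go.py | head -1
```

```text
clock: 5.78
position: [0.6452, -0.0326, 0.0536]
ee_rot: [1.915, 2.487, -0.002]
force: [3.7, -8.7, -1.1]
width: 0.004
gripper_force: 5.3
t 5.78 tcp in holder [ 32.  -85.3  53.6] F holder [ 1.3 -9.4 -1.1]
clock: 5.87
position: [0.6451, -0.0323, 0.0537]
ee_rot: [1.915, 2.486, -0.003]
force: [4.7, -11.9, -1.3]
width: 0.003
gripper_force: 6.3
t 5.87 tcp in holder [ 31.9 -84.9  53.7] F holder [  1.5 -12.7  -1.3]
clock: 5.95
position: [0.645, -0.032, 0.0537]
ee_rot: [1.915, 2.485, -0.004]
force: [6.0, -14.0, -2.6]
width: 0.003
gripper_force: 7.3
t 5.95 tcp in holder [ 31.9 -84.6  53.7] F holder [  2.2 -15.1  -2.6]
```

Run:
```python
from h import *
import pickle
pickle.dump({n:shot(n,n+'2.png') for n in('top','wrist')},open('d2.pkl','wb'))
im=cv2.imread('pics/top2.png');t=cv2.resize(im[180:290,225:390],None,fx=4.8,fy=4.8,interpolation=cv2.INTER_CUBIC)
cv2.imwrite('pics/tc2.png',t)
```

```text
(no output)
```

View pics/wrist2.png

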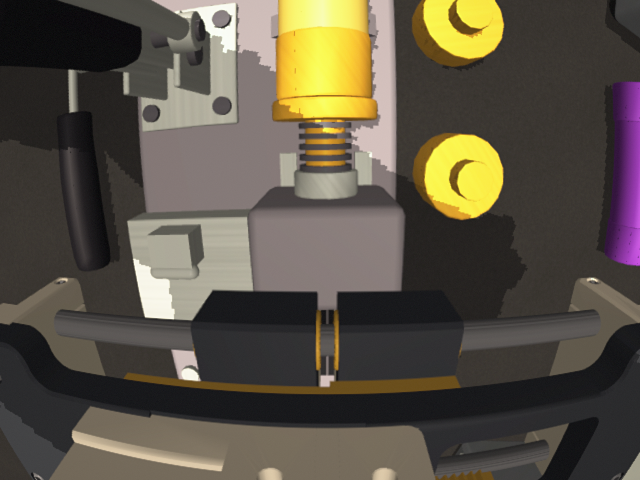

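The wrist view shows the sprung cap pressed on the fuse at (325,108) and the spring slightly compressed, so the fuse is nipped. The head is at about 0.013.

```bash
python3 -m creep '[[-0.008,0,0,0,0,0],[-0.012,0,0,0,0,0],[-0.015,0,0,0,0,0],[0,0,-0.09,0,0,0],[0,0,-0.09,0,0,0],[0,0,-0.09,0,0,0],[0,0,-0.09,0,0,0],[0,0,-0.09,0,0,0],[0,0,-0.09,0,0,0],[0,0,-0.07,0,0,0],[0.05,-0.021,0,0,0,0],[0.08,-0.034,0,0,0,0],[0.09,-0.038,0,0,0,0],[0.09,-0.038,0,0,0,0],[0.09,-0.038,0,0,0,0],[0,0,0,0,0,0]]'
python3 go.py -36 68 230
python3 - <<'E'
from h import *
import pickle
pickle.dump({n:shot(n,n+'3.png') for n in('top','wrist','scene')},open('d3.pkl','wb'))
E
```

```text
clock: 7.38
position: [0.5367, 0.1036, 0.2969]
ee_rot: [-1.898, -2.496, -0.001]
force: [0.9, 0.6, -0.5]
width: 0.006
gripper_force: 0.0
t 7.38 tcp in holder [-37.8  74.3 296.9] F holder [ 1.   0.3 -0.5]
tool axes in holder [[-0.01, 1.0, -0.003], [1.0, 0.01, 0.005], [0.005, -0.003, -1.0]]
scaled tool shift [-0.0168  0.0049  0.1672]
turn scaled [-0.0014 -0.0025  0.0049]
turn scaled [ 0.004  -0.0022 -1.4951]
```

View pics/wrist3.png

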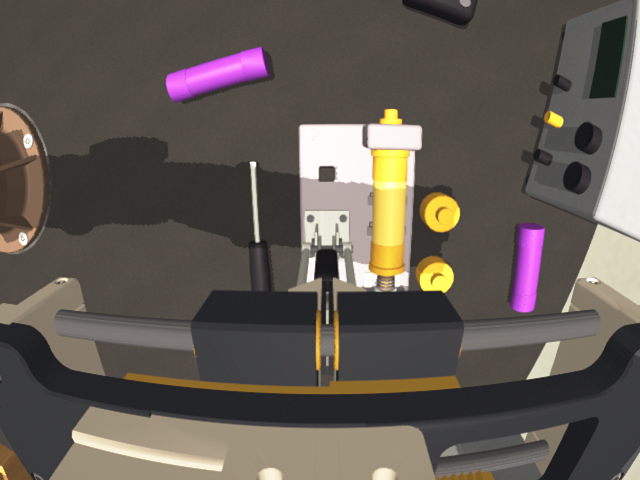

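```bash
cat > wp.py <<'E'
from h import *
def wproj(d,s,hp):
    p=np.load('p.npy');c,sn=np.cos(p[2]),np.sin(p[2]);Hm=np.array([[c,-sn,0],[sn,c,0],[0,0,1]])
    W=Hm@(np.array(hp)/1e3)+np.r_[p[:2],0]
    t=R.from_rotvec(s['ee_rot']).as_matrix().T@(W-s['position'])
    m=np.linalg.inv(d['mount'])@np.r_[t,1];m=m[:3]
    K=d['intrinsics'];th=np.arctan2(np.hypot(*m[:2]),m[2]);a=m[:2]/np.hypot(*m[:2])*th
    return np.round([K[0][0]*a[0]+K[0][2],K[1][1]*a[1]+K[1][2]],0)
E
python3 - <<'E'
from wp import *
import pickle
d=pickle.load(open('d3.pkl','rb'))['wrist'];s=arm.observe()
print(np.round(d['mount'],3).tolist())
for n,q in dict(tcp=(-36,74,297),pivot=(-36,29,62),tip=(-36,26,167),bar=(-36,23,206),capface=(32,125,61),screwhole=(-60,150,30),corner=(-67.5,160,30),catch=(-36,-62,70),cornerx=(67,160,30)).items(): print(n,wproj(d,s,q))
E
```

```text
[[0.0, -0.96, -0.281, 0.076], [1.0, 0.0, 0.0, -0.002], [-0.0, -0.281, 0.96, -0.158], [0.0, 0.0, 0.0, 1.0]]
tcp [330. 284.]
pivot [328. 237.]
tip [329. 275.]
bar [329. 299.]
capface [392. 150.]
screwhole [307. 126.]
corner [301. 118.]
catch [328. 314.]
cornerx [418. 120.]
```

The wrist view shows the lever under the tool centre line, at columns 327–328, as predicted, and the x alignment holds.

```bash
python3 -m creep '[[-0.016,0.005,0.06,0,0,0.002],[0,0,0.08,0,0,0.002],[0,0,0.08,0,0,0],[0,0,0.08,0,0,0],[0,0,0.06,0,0,0],[0,0,0.03,0,0,0],[0,0,0,0,0,0],[0,0,0,0,0,0]]'
python3 go.py -36 50 140
```

```text
clock: 8.2
position: [0.5454, 0.0882, 0.1413]
ee_rot: [-1.928, -2.48, 0.002]
force: [0.1, 0.1, 0.8]
width: 0.005
gripper_force: 0.0
t 8.2 tcp in holder [-33.4  57.2 141.3] F holder [0.1 0.  0.8]
tool axes in holder [[0.011, 1.0, -0.001], [1.0, -0.011, -0.001], [-0.001, -0.001, -1.0]]
scaled tool shift [-0.018  -0.0063  0.0032]
turn scaled [-0.0006  0.0004 -0.0051]
turn scaled [6.0000e-04 9.0000e-04 1.4949e+00]
```

```bash
python3 -m creep '[[-0.008,-0.006,0,0,0,-0.005],[-0.008,0,0,0,0,0],[-0.008,0,0,0,0,0],[-0.008,0,0,0,0,0],[-0.008,0,0,0,0,0]]'; python3 go.py|head -1;python3 -m creep '[[-0.007,0,0,0,0,0],[-0.007,0,0,0,0,0],[-0.007,0,0,0,0,0]]'; python3 go.py|head -1; python3 -m creep '[[-0.007,0,0,0,0,0],[-0.007,0,0,0,0,0],[-0.007,0,0,0,0,0]]'; python3 go.py|head -1
```

```text
clock: 8.62
position: [0.5471, 0.0736, 0.1421]
ee_rot: [1.912, 2.492, 0.002]
force: [-0.1, 2.4, 1.6]
width: 0.003
gripper_force: 1.0
t 8.62 tcp in holder [-35.5  42.6 142.1] F holder [0.6 2.4 1.6]
clock: 8.87
position: [0.5492, 0.0658, 0.1417]
ee_rot: [1.912, 2.493, 0.001]
force: [-0.6, 1.5, 0.6]
width: 0.005
gripper_force: 0.9
t 8.87 tcp in holder [-35.5  34.5 141.7] F holder [-0.2  1.6  0.6]
clock: 9.12
position: [0.5511, 0.0574, 0.1414]
ee_rot: [-1.912, -2.493, 0.0]
force: [-0.0, 1.5, -1.1]
width: 0.004
gripper_force: 0.6
t 9.12 tcp in holder [-35.9  25.9 141.4] F holder [ 0.4  1.5 -1.1]
```

```bash
python3 -m creep '[[-0.007,0,0,0,0,0],[-0.005,0,0,0,0,0],[0,0,0,0,0,0],[0.03,0,0,0,0,0],[0,0,-0.04,0,0,0],[0,0,-0.04,0,0,0],[0,0,0,0,0,0],[0,0,0,0,0,0]]'; python3 go.py -36 -9 174
python3 - <<'E'
from h import *
import pickle
d=shot('scene','s4.png');pickle.dump(d,open('d4.pkl','wb'))
im=cv2.imread('pics/s4.png');cv2.imwrite('pics/s4c.png',cv2.resize(im[165:325,262:418],None,fx=3.7,fy=3.7,interpolation=cv2.INTER_CUBIC))
E
```

```text
clock: 9.78
position: [0.5496, 0.0654, 0.1741]
ee_rot: [1.911, 2.493, 0.002]
force: [-0.7, 0.1, -0.8]
width: 0.007
gripper_force: 0.0
t 9.78 tcp in holder [-35.2  34.1 174.1] F holder [-0.7  0.3 -0.8]
tool axes in holder [[-0.003, 1.0, 0.002], [1.0, 0.003, 0.0], [0.0, 0.002, -1.0]]
scaled tool shift [-0.1077 -0.0022  0.0002]
turn scaled [ 0.0008 -0.0001  0.0014]
turn scaled [ 2.0000e-04  1.2000e-03 -1.4986e+00]
```

View pics/s4c.png

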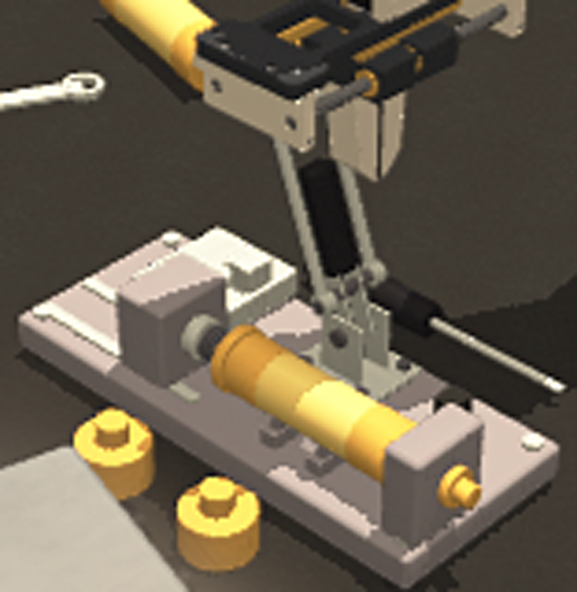

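The crop shows the lever at about (330,220) and the hook leaning back together, with the fuse closed between the caps. Next I push the hook bar towards -y.

```bash
python3 -m creep '[[-0.02,0,0,0,0,0],[-0.025,0,0,0,0,0],[-0.025,0,0,0,0,0],[-0.015,0,0,0,0,0],[-0.012,0,0,0,0,0],[-0.012,0,0,0,0,0],[-0.012,0,0,0,0,0],[-0.012,0,0,0,0,0]]';python3 go.py|head -1; python3 -m creep '[[-0.012,0,0,0,0,0],[-0.012,0,0,0,0,0],[-0.012,0,0,0,0,0]]'; python3 go.py|head -1; python3 -m creep '[[-0.012,0,0,0,0,0],[-0.012,0,0,0,0,0],[0,0,0,0,0,0],[0,0,0,0,0,0],[0,0,0,0,0,0]]'; python3 go.py|head -1
python3 - <<'E'
from h import *
import pickle
d=shot('scene','s5.png');pickle.dump(d,open('d5.pkl','wb'))
im=cv2.imread('pics/s5.png');cv2.imwrite('pics/s5c.png',cv2.resize(im[165:325,262:418],None,fx=3.7,fy=3.7,interpolation=cv2.INTER_CUBIC))
E
```

```text
clock: 10.5
position: [0.5632, 0.0128, 0.1735]
ee_rot: [-1.912, -2.493, -0.0]
force: [-0.6, 0.3, -0.3]
width: 0.005
gripper_force: 0.1
t 10.5 tcp in holder [-35.6 -20.3 173.5] F holder [-0.5  0.4 -0.3]
clock: 10.75
position: [0.5669, -0.0011, 0.1736]
ee_rot: [1.912, 2.493, 0.0]
force: [0.3, 0.1, -0.7]
width: 0.002
gripper_force: 0.0
t 10.75 tcp in holder [-35.6 -34.7 173.6] F holder [ 0.3 -0.  -0.7]
clock: 11.17
position: [0.5692, -0.0098, 0.1735]
ee_rot: [-1.912, -2.493, -0.0]
force: [-0.2, 0.3, 0.8]
width: 0.004
gripper_force: 0.0
t 11.17 tcp in holder [-35.6 -43.7 173.5] F holder [-0.1  0.3  0.8]
```

View pics/s5c.png

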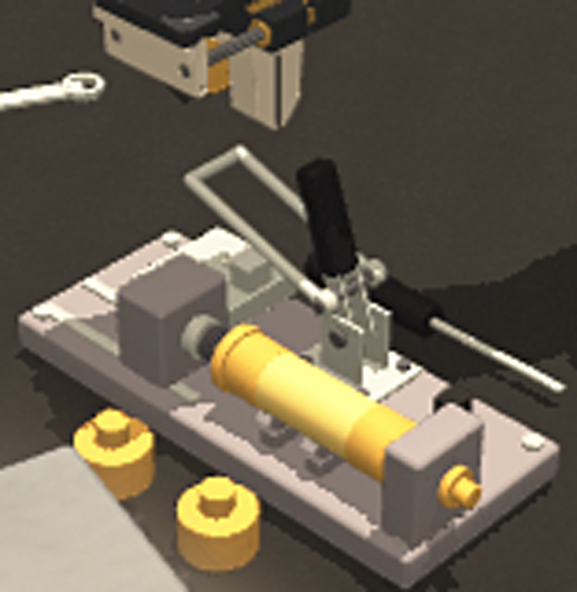

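The crop shows the hook past its balance, with the bar at about (190–240,150–180), falling free of the finger towards the tongue.

```bash
python3 -m creep '[[0,0,-0.02,0,0,0],[0,0,0,0,0,0],[0,0,0,0,0,0],[0,0,0,0,0,0],[0,0,0,0,0,0],[0,0,0,0,0,0]]' | head -1
cat > bar.py <<'E'
from h import *
import sys,pickle
# predicted crop pixels of hook bar ends & catch corners for a hook lying; plus bright-pixel change vs d5
p=np.load('p.npy');d=shot('scene',sys.argv[1]);pickle.dump(d,open(sys.argv[1]+'.pkl','wb'))
from pose import H
def px(P): return np.round(proj(d,H(p[:3],np.array(P)/1e3)),1).tolist()
for th in(2.4,2.6,2.8,3.0,3.2,3.4):
    y,z=23+115*np.cos(th),87+115*np.sin(th);print(th,px([(-15,y,z),(-57,y,z)]))
old=pickle.load(open(sys.argv[2],'rb'))
df=np.abs(d['frame'].astype(int)-old['frame']).sum(2)[190:325,262:418]>60
n,l,st,ce=cv2.connectedComponentsWithStats(df.astype(np.uint8))
for i in range(1,n):
    if st[i,4]>6: print(st[i]+[262,190,0,0,0],ce[i].round()+[262,190])
E
python3 bar.py s6.png d5.pkl
```

```text
clock: 11.72
2.4 [[321.4, 201.5], [335.3, 194.2]]
2.6 [[317.2, 206.4], [330.9, 199.2]]
2.8 [[314.3, 212.8], [327.9, 205.5]]
3.0 [[312.9, 220.3], [326.3, 213.0]]
3.2 [[312.9, 228.7], [326.2, 221.3]]
3.4 [[314.2, 237.5], [327.4, 230.1]]
[312 190   6   2   9] [315. 190.]
[324 190  13  10  50] [330. 195.]
[338 190   6   9  20] [340. 194.]
[311 204  38  44 427] [331. 225.]
[358 233   4   4   9] [359. 234.]
[323 239  11   6  29] [328. 241.]
```

Run:
```python
from pose import *
d=pickle.load(open('s6.png.pkl','rb'));p=np.load('p.npy')
im=d['frame'][222:250,304:356];
import sys
g=cv2.cvtColor(im,cv2.COLOR_RGB2GRAY)
for i,r in enumerate(g): print(222+i,' '.join('%02x'%v for v in r))
for n,P in dict(barx=(-15,-87.5,56),bar_=(-57,-87.5,56),seat=(-36,-77,56),catchtop=(-26,-71,70),c2=(-46,-71,70),c3=(-26,-55,70),tong=(-6,-122,52),pinx=(-15,23,87)).items(): print(n,proj(d,H(p,np.array(P)/1e3)).round(1))
```

```text
222 3e 3e 3f 3d 3e 3b 3b 3d 3b 3b 3c 3a 3d 3c 3c 3c 3a 3c 3b 3a 3b 3b 3c 3c 3b 3a 3d 3c 3c 3b 3d 3d 3c 3b 3a 3b 3c 3b 3c 3d 28 16 12 15 18 17 15 15 18 15 13 1a
223 3c 3d 3b 3c 3b 3c 3b 3d 3b 3b 3b 3a 3c 3b 3a 3b 3b 3b 3a 3a 3d 3c 3b 3b 3a 3a 3c 3d 3b 3b 3c 3c 3b 3e 3b 3c 3c 3b 3c 3d 33 18 13 15 16 18 18 17 17 17 15 11
224 3b 3b 3c 3c 3b 3a 3c 3d 3c 3b 3c 3c 3c 3c 3b 3a 3a 3a 3b 3c 3b 3c 3c 3d 3e 3c 3c 3a 3c 3c 3b 3c 3b 3c 3c 3c 3c 3b 3c 3d 3e 18 12 14 13 19 17 17 17 14 15 13
225 3b 3b 3b 3b 3b 3b 3c 3b 3b 3c 3d 3c 3b 3b 38 37 34 34 37 3a 3b 3c 3b 3b 3c 3c 3c 3b 3c 3b 3c 3d 3d 3c 3c 3e 3d 3d 3c 3d 3e 21 14 13 15 17 18 17 17 15 15 12
226 3f 3a 38 36 34 35 39 3a 3a 3b 3c 3a 3b 38 32 2b 9b 72 38 32 35 3a 3a 3a 3a 3b 3b 3b 3b 3b 3b 3c 3c 3c 3d 3c 3e 3c 3b 3b 3d 27 16 13 16 16 17 1b 1e 1d 17 16
227 39 34 2e 6a 8c 64 36 33 37 39 3a 38 34 2d 98 fd fd fd e8 7f 37 33 36 38 3b 3b 3b 3b 3a 3b 3a 3d 3c 3b 3b 3a 3c 3c 3b 3c 3d 32 16 14 15 17 19 1a 1c 1b 14 15
228 33 44 da fd fe fe d7 5d 34 33 34 30 20 e0 fb fc fa fb fc fd e8 7d 35 2f 37 39 3a 39 3a 3e 3d 3c 3b 3b 3c 3b 3c 3b 3b 3c 3c 3d 19 13 14 1
[... 2847 characters left out ...]
f 65 69 6c 73 83 97 a1 6f 6a 76 d5 f0 e9 dd 7b 6c b9
247 7d 7c 7d 7d 7b 79 78 6b 5a 57 57 57 58 57 57 56 56 56 56 8a aa b2 ab 77 75 74 75 75 74 73 73 74 77 7b 7b 7a 7a 7a 70 69 69 70 48 36 4f 7c c7 c2 b0 7e 70 ad
248 7d 7e 7c 7b 78 6e 62 58 56 57 56 56 56 56 56 57 56 55 56 72 b8 85 7b 74 73 73 74 75 73 73 96 67 78 7c 7c 7c 7d 7d 7b 7b 7a 81 57 32 30 51 8c 92 7f 6e 6f 89
249 79 7f 7b 72 65 59 57 57 56 56 54 53 53 51 52 54 55 55 54 62 7e 77 74 74 75 74 73 74 75 77 7f 7a 7c 7c 7c 7c 7b 7c 7c 7d 7c 7d 7d 48 2f 58 76 6a 4b 68 6f 6d
barx [[314.5 238.2]]
bar_ [[327.6 230.8]]
seat [[324.3 236.3]]
catchtop [[322.9 234.1]]
c2 [[329.2 230.5]]
c3 [[327.9 237. ]]
tong [[301.3 235.2]]
pinx [[349.9 247.3]]
```

The pixel rows show the -x rod ending at about (327,230). That matches the prediction of (327.6,230.8) for the bar lying on the tongue just behind the catch. Now I throw the lever.

```bash
python3 -m creep '[[0,0,0.05,0,0,0],[0,0,0.048,0,0,0],[0.01,0,0,0,0,0],[0.012,0,0,0,0,0],[0.012,0,0,0,0,0],[0.012,0,0,0,0,0],[0.012,0,0,0,0,0],[0.012,0,0,0,0,0],[0.012,0,0,0,0,0]]'|head -1;python3 go.py -36 10.5 142; python3 -m creep '[[0.012,0,0,0,0,0],[0.012,0,0,0,0,0],[0.012,0,0,0,0,0],[0.012,0,0,0,0,0]]'|head -1;python3 go.py -36 24 142
```

```text
clock: 12.52
t 12.52 tcp in holder [-35.2 -11.1 143.1] F holder [ 0.4 -2.7  2. ]
tool axes in holder [[-0.002, 1.0, 0.002], [1.0, 0.002, -0.001], [-0.001, 0.002, -1.0]]
scaled tool shift [ 0.054  -0.002   0.0028]
turn scaled [0.0008 0.0003 0.0009]
turn scaled [-4.0000e-04  1.2000e-03 -1.4991e+00]
clock: 12.85
t 12.85 tcp in holder [-35.8   8.7 142.3] F holder [-0.4 -3.   2.7]
tool axes in holder [[-0.002, 1.0, -0.0], [1.0, 0.002, 0.0], [0.0, -0.0, -1.0]]
scaled tool shift [ 0.0381 -0.0003  0.0007]
turn scaled [-0.0001 -0.0001  0.0011]
turn scaled [ 1.0000e-04 -2.0000e-04 -1.4989e+00]
```

```bash
python3 -m creep '[[0.011,0,0,0,0,0],[0.011,0,0,0,0,0],[0.011,0,0,0,0,0],[0.011,0,0.001,0,0,0],[0.011,0,0.002,0,0,0],[0.011,0,0.003,0,0,0],[0.01,0,0.002,0,0,0]]'|head -1;python3 go.py -36 40.1 139.9|head -3; python3 -m creep '[[0.0094,0,0.003,0,0,0],[0.0094,0,0.0035,0,0,0],[0.0094,0,0.004,0,0,0],[0.0094,0,0.004,0,0,0]]'|head -1;python3 go.py -36 55.1 134.2|head -3
```

```text
clock: 13.43
t 13.43 tcp in holder [-35.9  39.2 138.9] F holder [-1.  -2.9  0.2]
tool axes in holder [[-0.002, 1.0, -0.0], [1.0, 0.002, 0.0], [0.0, -0.0, -1.0]]
scaled tool shift [ 0.0023 -0.0003 -0.0024]
clock: 13.77
t 13.77 tcp in holder [-36.   53.4 133.2] F holder [-1.9 -3.6  3.2]
tool axes in holder [[-0.002, 1.0, -0.0], [1.0, 0.002, -0.0], [-0.0, -0.0, -1.0]]
scaled tool shift [ 0.0042 -0.0001 -0.0024]
```

```bash
python3 -m creep '[[0.008,0,0.0036,0,0,0],[0.008,0,0.0036,0,0,0],[0.0075,0,0.004,0,0,0],[0.0075,0,0.004,0,0,0],[0.007,0,0.004,0,0,0]]'|head -1;python3 go.py -36 68.7 125.7|head -3; python3 -m creep '[[0.0065,0,0.005,0,0,0],[0.006,0,0.0055,0,0,0],[0.006,0,0.0055,0,0,0],[0.006,0,0.006,0,0,0],[0.0055,0,0.006,0,0,0]]'|head -1;python3 go.py -36 80.4 114.6|head -3
```

```text
clock: 14.18
t 14.18 tcp in holder [-36.   67.8 125.4] F holder [-0.5 -6.7  1.6]
tool axes in holder [[-0.001, 1.0, -0.0], [1.0, 0.001, -0.001], [-0.001, -0.0, -1.0]]
scaled tool shift [ 0.0023  0.0001 -0.0008]
clock: 14.6
t 14.6 tcp in holder [-36.   79.9 114.3] F holder [-0.3 -6.   2. ]
tool axes in holder [[-0.001, 1.0, 0.0], [1.0, 0.001, -0.001], [-0.001, 0.0, -1.0]]
scaled tool shift [ 0.0013 -0.0001 -0.0008]
```

```bash
python3 -m creep '[[0.0053,0,0.006,0,0,0],[0.005,0,0.0063,0,0,0],[0.005,0,0.0065,0,0,0],[0.0047,0,0.0065,0,0,0],[0.0045,0,0.0067,0,0,0]]'|head -1;python3 go.py -36 89.7 101.4|head -3; python3 -m creep '[[0.0033,0,0.006,0,0,0],[0.003,0,0.006,0,0,0],[0.0027,0,0.006,0,0,0],[0.0025,0,0.006,0,0,0],[0.0023,0,0.006,0,0,0],[0.002,0,0.006,0,0,0]]'|head -1;python3 go.py -36 96.1 86.7|head -3
```

```text
clock: 15.02
t 15.02 tcp in holder [-35.7  90.6 101.5] F holder [-0.4 -3.7  2.7]
tool axes in holder [[-0.002, 1.0, 0.0], [1.0, 0.002, -0.0], [-0.0, 0.0, -1.0]]
scaled tool shift [-0.0023 -0.0008  0.0002]
clock: 15.52
t 15.52 tcp in holder [-35.8  97.4  87. ] F holder [ 0.9 -1.4  1.6]
tool axes in holder [[-0.003, 1.0, 0.0], [1.0, 0.003, 0.0], [0.0, 0.0, -1.0]]
scaled tool shift [-0.0032 -0.0004  0.0007]
```

```bash
python3 -m creep '[[0.001,0,0.005,0,0,0],[0.001,0,0.005,0,0,0],[0.001,0,0.004,0,0,0],[0,0,0.004,0,0,0],[0,0,0.004,0,0,0]]'|head -1;python3 go.py|head -1; python3 -m creep '[[0,0,0.003,0,0,0],[0,0,0.003,0,0,0],[0,0,0.003,0,0,0]]'|head -1;python3 go.py|head -1;  python3 -m creep '[[0,0,0.0025,0,0,0],[0,0,0.0025,0,0,0]]'|head -1;python3 go.py|head -1
```

```text
clock: 15.93
t 15.93 tcp in holder [-36.1  98.3  78.2] F holder [-0.6  0.  -0.6]
clock: 16.18
t 16.18 tcp in holder [-36.   98.   74.7] F holder [-0.   0.4 -0.1]
clock: 16.35
t 16.35 tcp in holder [-35.9  98.   72.8] F holder [ 0.1 -0.3  0.1]
```

```bash
python3 -m creep '[[0,0,0.0025,0,0,0],[0,0,0.0025,0,0,0]]'|head -1;python3 go.py|head -1;  python3 -m creep '[[0,0,0.002,0,0,0],[0,0,0.002,0,0,0]]'|head -1;python3 go.py|head -1; python3 bar.py s7.png s6.png.pkl >/dev/null
python3 - <<'E'
from h import *
im=cv2.imread('pics/s7.png');cv2.imwrite('pics/s7c.png',cv2.resize(im[165:325,262:418],None,fx=3.7,fy=3.7,interpolation=cv2.INTER_CUBIC))
E
```

```text
clock: 16.52
t 16.52 tcp in holder [-35.8  98.   71.1] F holder [-6.   0.2 18.8]
clock: 16.68
t 16.68 tcp in holder [-35.8  98.   70.8] F holder [-10.4   0.5  34.6]
```

```bash
python3 -m creep '[[0,0,-0.005,0,0,0],[0,0,-0.01,0,0,0],[0,0,-0.04,0,0,0],[0,0,-0.08,0,0,0],[0,0,-0.09,0,0,0],[0,0,-0.09,0,0,0],[0,0,-0.09,0,0,0],[0,0,-0.09,0,0,0],[0.08,-0.05,0,0,0,0],[0.08,-0.05,0,0,0,0],[0.08,-0.05,0,0,0,0],[0.08,-0.05,0,0,0,0],[0.08,-0.05,0,0,0,0],[0.08,-0.05,0,0,0,0],[0,0,0,0,0,0],[0,0,0,0,0,0]]'|head -1;python3 go.py|head -1
python3 - <<'E'
from h import *
import pickle
ds={n:shot(n,n+'8.png') for n in('scene','top')};pickle.dump(ds,open('d8.pkl','wb'))
a=cv2.imread('pics/scene8.png')[185:325,262:418];b=cv2.imread('pics/top8.png')[180:290,225:390]
a=cv2.resize(a,None,fx=2.4,fy=2.4,interpolation=cv2.INTER_CUBIC);b=cv2.resize(b,None,fx=2.5,fy=2.5,interpolation=cv2.INTER_CUBIC)
c=np.zeros((max(a.shape[0],b.shape[0]),a.shape[1]+b.shape[1],3),np.uint8);c[:a.shape[0],:a.shape[1]]=a;c[:b.shape[0],a.shape[1]:]=b
cv2.imwrite('pics/f8.png',c);print(c.shape)
E
```

```text
clock: 18.07
t 18.07 tcp in holder [-157.5  291.7  267.3] F holder [ 0.4 -0.4 -0.4]
(336, 786, 3)
```

View pics/f8.png

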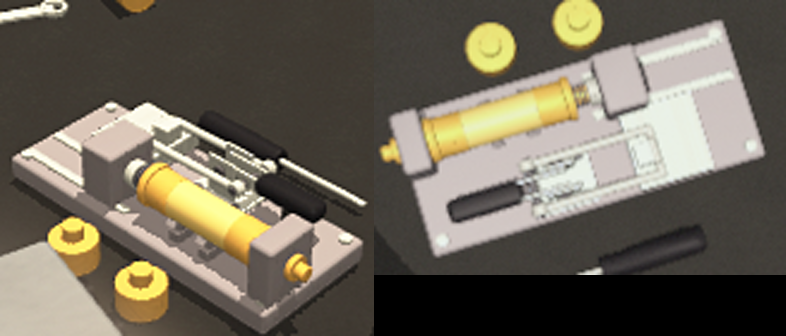

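The final view shows the lever flat at (485,200), the hook around the catch at (645,150), and the fuse tight between both caps. The lookalike parts have not moved.

```bash
python3 -c "
from cell import arm
print(arm.sign_off())"
```

```text
the job is handed in; nothing more can be done
None
```

The holder is closed and handed in, about 18 s in: the fuse is nipped between the caps, the hook is over the catch and the lever lies flat. Pressing the lever onto its stop peaked at about 35 N, over the 15 N light push you asked for but under the 50 N that would bend it.

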